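# Set the clothes airer's leg to its mark and lock it

## Task

Draw the spring-loaded airer leg out of its tube by its foot bar until the middle of the bar is in line with the yellow length mark, and only then, keeping the leg there, swing the red cam lever fully closed. Finish while still holding the leg at the mark with the fingers, lever closed: the spring pulls the leg back in if you let go, lever or no lever. Leave the spray can, the blue tub and the brush where they stand.

Things in the scene. Friction and masses are not known exactly. Their poses are not given: they have to be found in the camera images.
- cradle: Airer tube (32 mm thick, axis 46 mm up, x -5 to 230) fixed on 12 mm plywood: y +-180 for x -160 to -25, y +-50 for x -90 to 240. Origin: on the bench under the tube's middle line, level with the lever's pivot; x points back along the tube (the leg slides out to -x), y to the side where the lever opens, z up. Black collar x -16 to 20, y -22 to 28, 60 mm high.
- leg: Sliding leg: 22 mm rod ending in a T, an aluminium foot bar along cradle y: 280 mm long (140 each side), 16 mm wide in x, 35 to 57 mm above the bench; black rubber caps on its last 18 mm, 18 mm wide. Origin: middle of the bar, 46 mm up; axes as the cradle's. Fully in at cradle x -35; slides out up to 90 mm to -x.
- foot_end (a point): Middle of the foot bar's end on the lever's side, 140 mm from the leg's origin, 46 mm up; moves with the leg. A spring pulls the leg in with 3 N when fully in, 0.6 N more per 10 mm (5 to 6.5 N at the mark), also when the lever is closed. Taken 115 to 130 mm from the leg's origin, 22 mm wide fingers pass outside the open lever's tip.
- lever (a joint): Angle of the red cam lever, rad: 0 = fully closed (along cradle -x, beside the leg), grows as it opens to cradle +y; starts 0.40 to 0.52, stop at 0.6. Stays where left; about 0.1 N m turns it. The sides of fingers straddling the bar can push it while they slide along the bar.
- lever_tip (a point): End of the lever's middle line. The lever is a bar 155 mm long from its vertical pivot at cradle (0, 15 mm), 12 mm wide, 66 to 84 mm above the bench: it passes 9 mm above the foot bar. Closed, its outer side lies at cradle y 21 mm.
- mark: Yellow length mark on a white scale rail (cradle y -180 to -146, x -155 to -30, 32 mm high), just past the foot bar's end away from the lever: upright plate 6 mm thick in x, 22 mm wide, 28 mm high, on a 14 mm foot. Origin: centre of its underside; axes as the cradle's. The leg is at the mark when both origins have the same x along the cradle (leg 33 to 59 mm out).
- spray: Bystander: aluminium and white spray can with a green cap, 56 mm in diameter, 170 mm tall. Origin: centre of its underside.
- tub: Bystander: blue round open tub, 80 mm in diameter, 80 mm tall. Origin: centre of its underside.
- brush: Bystander: scrubbing brush lying bristles down, 150 mm long (its x), 50 mm wide, 40 mm tall. Origin: centre of its underside.

How it is judged:
On the way, in this order (a step that is already met when the one before it is completed fails the run):
1. the leg is held by the fingers at the mark (within 5 mm) while the lever is still open (x of leg in the frame of mark between -0.005 and 0.005 m and value of joint lever above 0.33 rad and contact force between the fingers and leg above 1.5 N), for 0.3 s.
2. the lever is fully closed with the leg still held at the mark (x of leg in the frame of mark between -0.005 and 0.005 m and value of joint lever below 0.08 rad and contact force between the fingers and leg above 1.5 N), for 0.2 s.
At the end, for the whole second after the job is handed in: The middle of the foot bar is within 5 mm of the mark along the tube, the lever within 0.08 rad of closed, and the fingers still hold the leg at rest with more than 1.5 N (all of step 2 and linear speed of leg below 0.01 m/s); the arm keeps its last pose, push and grip.
It fails at once if the lever is closed past 0.33 rad while the leg is more than 10 mm off the mark (value of joint lever below 0.33 rad and (x of leg in the frame of mark above 0.01 m or x of leg in the frame of mark below -0.01 m)).
It fails at once if the spray can, tub or brush is moved more than 30 mm or the can or tub tipped (distance of any of spray, tub, brush from where it was at the start of the episode above 0.03 m or angle between any of spray, tub's own z axis and vertical above 0.4 rad).
It also fails if it takes over 42 s, if anything falls off the work surface, if the arm or the gripper's body presses on something with over 40 N, if the wrist force passes 120 N, or if a joint passes its speed limit or range.

## Robot

A 6-joint arm with a two-finger parallel gripper is mounted at the origin on the work surface. World frame = base frame: x ahead of the robot, y to its left, z up, the work surface at z = 0. Lengths are in m, angles in rad, forces in N, time in s.
With the tool pointing down it reaches from about 0.35 to 1 m from the base axis. Payload 7.1 kg.
Tool frame: the origin (TCP) lies midway between the tips of the shut fingers; the grasp point (between the pads) lies 19 mm behind it (grip_depth is the distance from the TCP to the grasp point, in m); z points along the fingers, y is the line along which they close (so a half turn about z gives the same grasp; the last joint's range is limited). The gripper opens to 85 mm and grips with 20 to 120 N. Pads are 22 mm wide; open, the fingers measure 114 mm over their backs; the gripper's body (76 mm by 85 mm) begins 54 mm behind the grasp point. The pads swing forward as they close: fully open they stand 13 mm farther back than shut.
Start: joints at [-0.019, 0.423, 1.63, -0, 1.089, -0.019], TCP at [0.625, 0, 0.195] pointing down, gripper open.
Joint ranges: [-3, 3], [-0.9, 2.11], [0.09, 2.58], [-1.31, 4.45], [0.11, 2.69], [-2.54, 2.54]. Speed limits (rad/s): [2.39, 2.39, 3.01, 3.14, 3.14, 3.14].

## Interface

Orientations are given as a unit quaternion [w, x, y, z].
In Python, from plant import * gives the robot as it stands.
- The arm moves only by the shell command python3 -m inch 'ROWS' [FORCE]. ROWS is JSON, one flat list of numbers, 5 for each row, row after row: the shift along the world's x, y, z in units of 50 mm (1.0 is 50 mm), then the turn about the world's z in units of 8 degrees (1.0 is 8 degrees), then the opening, from 0 (shut) to 1 (fully open). A call has 1 to 20 rows; each row shifts and turns the commanded pose from where the row before left it; what a row does not reach is not made up. A row lasts 1/8 s, in which the tool goes at most 62.5 mm and 10.7 degrees, less where a joint would pass 70% of its speed; a pose out of reach is approached as far as the arm can. A call is refused whole if a number of a shift passes 1 or a number of a turn 1, either way. A call with a gripper value outside its range is refused whole. The fingers move at their own pace and stop on an object; FORCE is the grip in N (left out, the last holds). Time passes only in rows, so rows that do not move let the fingers close. It gives the time, the measured TCP pose, the force, the opening and the grip force at its end, in the units of the state.
- read_state(): the state, without advancing time (a new reading comes with each control period).
- snapshot(name): name is "scene" or "side" or "wrist"; returns a dict with "image" (384x512x3 uint8, red, green, blue), "mtx" (3x3 intrinsics, pixels), "rvec" (rotation vector, rad) and "tvec" (3), from world to camera coordinates, as OpenCV has them; the wrist camera has in their place "hand_eye" (4x4, takes a point from camera to tool coordinates, whose origin is the TCP and whose axes are the flange's). Camera axes: x right, y down, z forward; pixel columns grow to the right and rows downward; lengths in m; the calibration is good to about 2 mm. A picture is of the moment at which its call begins: read the wrist's pose just before it. There is no depth.
- hand_in(): hands the job in; it is judged then, once.
Trained networks look in a picture, given as the dict that the camera call returned (one of the last four; its "shot" number tells which), for a name from the list of things; names that differ only in an ending like _2 or _b are one class to them, and where a whole thing is asked for, a point or a joint stands for the part that bears it (a point fixed in the world has none). Each returns a list of dicts, best first, with "score" (0 to 1); they miss things now and then, are a little off and sometimes report something else, mostly with a low value. They report only what shows in the picture. A call takes as long as a camera call.
- look_for(picture, query): "bbox" ([centre column, centre row, width, height] in pixels, round what is visible of it).
- pinpoint(picture, query): "position" ([column, row] in pixels: a listed point, or the origin of a listed thing).
The state is a dict: "time": time; "joint_positions": joint angles; "dq": joint speeds; "effort": joint torques, N m; "tcp_pos": TCP position; "orientation": TCP orientation; "ft_force": force on the tool from outside, world axes, zero at the start; "wrist_torque": the same for the moment, N m; "opening": opening from 0.0 (shut) to 1.0 (fully open); "grip_force": force on a finger pad.
Only numpy, scipy, OpenCV 4.12 (cv2) and the standard library are available. Lean on these libraries where they do the work, as an engineer would, in place of code of your own. Each camera call takes 0.05 s, during which the arm holds its last target. There are 200 camera calls.

## Working session

There is one attempt and no reset: what is moved stays moved. The work goes in short steps, Python scripts to look and compute and a shell command to move; the robot and the scene stay as the last step left them, time stands still between calls to the robot, and variables do not carry over. Pictures are saved under pics/ and viewed, at most 10 in all, crops included, and the job is handed in when it is done.

```bash
mkdir -p pics; cat > h.py <<'E'
from plant import *
import numpy as np, cv2
def ray(p,px):
    R=cv2.Rodrigues(np.array(p["rvec"],float))[0]; t=np.array(p["tvec"],float).ravel()
    K=np.array(p["mtx"],float)
    return -R.T@t, R.T@np.linalg.inv(K)@np.array([px[0],px[1],1.])
def onz(p,px,z):
    o,d=ray(p,px); return o+d*(z-o[2])/d[2]
E
python3 - <<'E'
from h import *
Z=dict(leg=.046,foot_end=.046,lever_tip=.075,mark=None,cradle=0,spray=0,tub=0,brush=0)
ims=[]
for n in("scene","side"):
    p=snapshot(n); ims.append(p["image"])
    cv2.imwrite(f"pics/{n}0.png",p["image"][:,:,::-1])
    for q in Z:
        r=pinpoint(p,q)[:2]
        z=Z[q] if Z[q] is not None else .012+.032
        for c in r: print(n,q,round(c["score"],2),np.round(c["position"],1),onz(p,c["position"],z).round(4))
cv2.imwrite("pics/both.png",cv2.resize(np.vstack(ims),None,fx=.78,fy=.78)[:,:,::-1])
print(read_state())
E
```

```text
scene leg 0.59 [235.  163.7] [ 0.5729 -0.0849  0.046 ]
scene foot_end 0.97 [278.4 181.5] [0.5355 0.0401 0.046 ]
scene foot_end 0.26 [195.1 136.4] [ 0.5824 -0.2411  0.046 ]
scene lever_tip 0.87 [280.3 141.1] [ 0.4476 -0.0374  0.075 ]
scene mark 0.63 [191.5 134.6] [ 0.5839 -0.2558  0.044 ]
scene cradle 0.82 [230.9 179.1] [ 0.5933 -0.0831  0.    ]
scene spray 0.78 [265.4 229.2] [0.6423 0.0983 0.    ]
scene tub 0.92 [162.7 166.1] [ 0.697  -0.2552  0.    ]
scene brush 0.76 [335.6 210.7] [0.4739 0.1874 0.    ]
side leg 0.77 [272.7 226.5] [ 0.5752 -0.0763  0.046 ]
side foot_end 0.58 [229.7 194. ] [0.5338 0.0601 0.046 ]
side foot_end 0.58 [260.3 183.6] [0.6151 0.0595 0.046 ]
side lever_tip 0.76 [207.6 223.8] [ 0.4451 -0.0298  0.075 ]
side lever_tip 0.58 [231.3 196.5] [0.5227 0.0224 0.075 ]
side mark 0.6 [318.3 291.3] [ 0.5746 -0.255   0.044 ]
side mark 0.19 [189.5 183.2] [0.4625 0.1424 0.044 ]
side cradle 0.66 [285.4 234. ] [ 0.6106 -0.0745  0.    ]
side spray 0.92 [259.1 181.1] [0.6403 0.1149 0.    ]
side tub 0.76 [365.7 277.9] [ 0.6984 -0.2522  0.    ]
side brush 0.83 [188.8 183. ] [0.4726 0.1929 0.    ]
{'time': 0.9, 'joint_positions': array([-1.90286073e-02,  4.23073480e-01,  1.62988122e+00, -1.33287732e-05,
        1.08863050e+00, -1.89768367e-02]), 'dq': array([-0.00095177,  0.00142491,  0.0007154 , -0.0011894 ,  0.0007403 ,
       -0.00095447]), 'effort': array([-1.43641308e-03, -5.57323551e+01, -2.82151401e+01,  5.82650523e-05,
        5.68510004e-04, -1.84443087e-05]), 'tcp_pos': array([6.24988191e-01, 4.08266216e-06, 1.95243027e-01]), 'orientation': array([ 6.78037372e-06,  7.07122900e-01,  7.07090662e-01, -1.66866111e-06]), 'ft_force': array([-0.49915618, -0.84397461,  0.12978701]), 'wrist_torque': array([-0.04010498,  0.00550409,  0.02066216]), 'grip_force': 0.0, 'opening': 1.0017767239753315}
```

View pics/both.png

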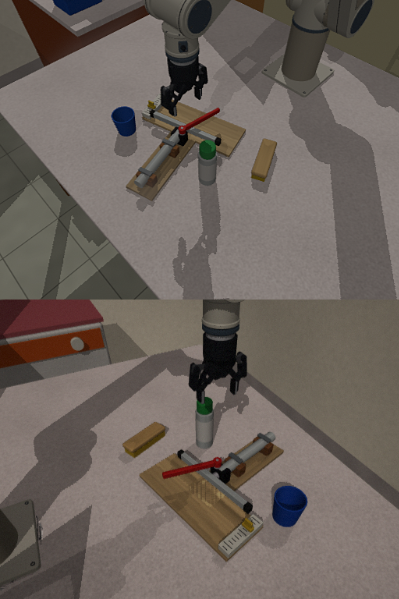

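The pictures show the foot bar running between caps at about (278,181) and (195,136) in the scene view. The red lever is open, the mark is on the rail at the far end, and the spray can stands beyond the lever-side end. The cradle's yaw is about 0.28 rad. I'll move above the grasp spot and measure again there.

```bash
python3 -m inch '[-0.85,0.35,1,1,1, -0.85,0.35,0,1,1, 0,0,0,0,1, 0,0,0,0,1]' 20
cat > fit.py <<'E'
from h import *
from scipy.optimize import least_squares
from scipy.spatial.transform import Rotation as Ro
import sys
def pose_w(p):
    s=read_state(); w=s["orientation"]; T=np.eye(4); T[:3,:3]=Ro.from_quat([w[1],w[2],w[3],w[0]]).as_matrix(); T[:3,3]=s["tcp_pos"]
    M=np.linalg.inv(T@np.array(p["hand_eye"])); return cv2.Rodrigues(M[:3,:3])[0],M[:3,3]
def pts(v):
    x,y,th,leg,lev,mk,mz=v; c,s=np.cos(th),np.sin(th)
    L=dict(leg=(leg,0,.046),foot_end=(leg,.14,.046),lever_tip=(-.155*np.cos(lev),.015+.155*np.sin(lev),.075),mark=(mk,-.163,mz),cradle=(0,0,0))
    return {k:np.array([x+c*a-s*b,y+s*a+c*b,z]) for k,(a,b,z) in L.items()}
def observe(names=("scene","side","wrist"),save=None):
    obs=[]
    for n in names:
        p=snapshot(n)
        if n=="wrist": p["rvec"],p["tvec"]=pose_w(p)
        if save: cv2.imwrite(f"pics/{n}{save}.png",p["image"][:,:,::-1])
        for q in("leg","foot_end","lever_tip","mark","cradle"):
            for c in pinpoint(p,q)[:2]:
                if c["score"]>.25: obs.append((n,q,c["score"],np.array(c["position"]),p))
    return obs
def fit(obs,v0,leg=None):
    def res(v):
        P=pts(v); r=[]
        for n,q,s,px,p in obs:
            u=cv2.projectPoints(P[q].reshape(1,3),np.array(p["rvec"]),np.array(p["tvec"]),np.array(p["mtx"]),None)[0].ravel()
            r+=list((u-px)*s)
        r+=[(v[3]+.035)/.0005 if leg is None else 0,(v[6]-.038)/.008]
        return np.array(r)
    f=least_squares(res,v0,loss="soft_l1",f_scale=1.)
    r=res(f.x)
    for i,(n,q,s,px,_) in enumerate(obs): print(n,q,round(s,2),px.round(0),"res",r[2*i:2*i+2].round(1))
    print("x,y,yaw,leg,lev,mark,mz",f.x.round(4)); return f.x
E
python3 - <<'E'
from fit import *
o=observe(save="1"); v=fit(o,[.607,-.07,.28,-.035,.45,-.08,.038]); np.save("v.npy",v)
for k,a in pts(v).items(): print(k,a.round(4))
print(read_state()["tcp_pos"])
E
```

```text
time: 1.4
tcp_pos: [0.5441, 0.0336, 0.2416]
orientation: [0.001, 0.602, 0.798, 0.0]
ft_force: [0.5, 0.7, 0.7]
opening: 1.003
grip_force: 0.0
scene leg 0.86 [230. 165.] res [ 5.9 -2.2]
scene foot_end 0.87 [282. 184.] res [ 0.4 -0.8]
scene lever_tip 0.73 [279. 140.] res [1.9 0.2]
scene mark 0.53 [191. 136.] res [2.2 1. ]
scene cradle 0.66 [230. 180.] res [0.7 1.2]
side leg 0.66 [272. 232.] res [-0.4 -1.1]
side foot_end 0.95 [230. 195.] res [-0.3  2.1]
side lever_tip 0.69 [208. 226.] res [-0.3 -0.3]
side mark 0.66 [316. 293.] res [ 1.2 -0.1]
side cradle 0.8 [280. 237.] res [ 1.2 -1.3]
wrist leg 0.58 [245. 246.] res [ 0.6 -0. ]
wrist leg 0.26 [297. 340.] res [-13.2 -24.3]
wrist foot_end 0.95 [246. 136.] res [0.9 0.7]
wrist lever_tip 0.86 [151. 194.] res [-0.3  0.3]
wrist mark 0.77 [224. 339.] res [-0.4  0.4]
wrist cradle 0.97 [271. 230.] res [1.  1.1]
wrist cradle 0.46 [298. 339.] res [-11.9 -49.8]
x,y,yaw,leg,lev,mark,mz [ 0.6004 -0.075   0.2635 -0.0349  0.4242 -0.0674  0.0303]
leg [ 0.5667 -0.0841  0.046 ]
foot_end [0.5302 0.0511 0.046 ]
lever_tip [ 0.4435 -0.0357  0.075 ]
mark [ 0.5778 -0.2499  0.0303]
cradle [ 0.6004 -0.075   0.    ]
[0.54336119 0.03365626 0.24128711]
```

View pics/wrist1.png

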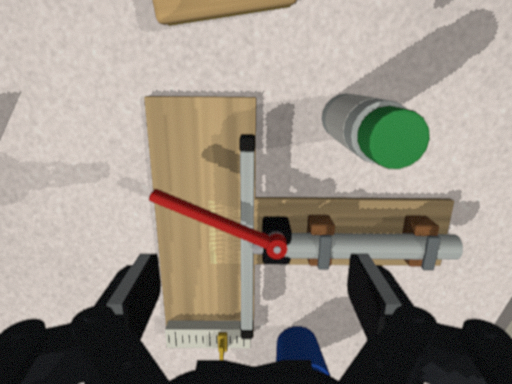

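The wrist view shows the bar between (247,140) and (247,333), the lever tip at (151,194), the mark foot at about (223,340), and the can at (390,135), clear of the bar. The mark needs a finer look, so I'll move the hand towards it.

```bash
python3 -m inch '[0.3,-1,-0.5,0,1, 0.3,-1,-0.5,0,1, 0,0,0,0,1, 0,0,0,0,1]'
python3 - <<'E'
from fit import *
o=observe(("wrist",),save="2"); o+=observe(("wrist","scene","side"))
v=fit(o,np.load("v.npy")); np.save("v2.npy",v)
for k,a in pts(v).items(): print(k,a.round(4))
im=o[0][4]["image"]; 
m=[q for q in o if q[1]=="mark"][0][3].astype(int)
print(m)
y0=max(m[1]-70,0); x0=max(m[0]-80,0); cv2.imwrite("pics/mk.png",cv2.resize(im[y0:y0+120,x0:x0+160],None,fx=5,fy=5)[:,:,::-1]); print(x0,y0)
E
```

```text
time: 2.8
tcp_pos: [0.5733, -0.0662, 0.1912]
orientation: [-0.0, 0.602, 0.798, 0.0]
ft_force: [-0.3, -0.1, -0.2]
opening: 1.001
grip_force: 0.0
wrist leg 0.77 [245. 181.] res [-0.8 -2.9]
wrist foot_end 0.72 [246.  27.] res [-0.6  0.1]
wrist lever_tip 0.94 [116.  99.] res [3.6 0.8]
wrist mark 0.8 [218. 301.] res [-0.6  0.5]
wrist cradle 0.76 [275. 165.] res [0.1 1.5]
wrist foot_end 0.63 [243.  28.] res [ 1.  -0.3]
wrist lever_tip 0.73 [118. 100.] res [ 1.6 -0.2]
wrist mark 0.69 [216. 301.] res [0.6 0.6]
wrist cradle 0.8 [275. 168.] res [ 0.1 -1.2]
wrist cradle 0.67 [363.  16.] res [-59.1 101.2]
scene leg 0.62 [233. 165.] res [ 3.  -0.9]
scene foot_end 0.68 [279. 181.] res [3.2 1.6]
scene lever_tip 0.67 [279. 142.] res [ 2.2 -0.6]
scene mark 0.61 [192. 135.] res [2.1 1.7]
scene cradle 0.57 [231. 180.] res [0.5 1.5]
side leg 0.65 [273. 231.] res [-1.6 -0.8]
side foot_end 0.71 [232. 196.] res [-1.7  0.5]
side lever_tip 0.95 [208. 225.] res [-0.7  0.8]
side mark 0.64 [259. 184.] res [37.  68.6]
side mark 0.59 [317. 291.] res [0.  0.1]
side cradle 0.75 [281. 237.] res [ 0.  -1.4]
x,y,yaw,leg,lev,mark,mz [ 0.6004 -0.0727  0.2633 -0.0347  0.4145 -0.0671  0.0327]
leg [ 0.5669 -0.0818  0.046 ]
foot_end [0.5304 0.0534 0.046 ]
lever_tip [ 0.4433 -0.0349  0.075 ]
mark [ 0.5781 -0.2475  0.0327]
cradle [ 0.6004 -0.0727  0.    ]
[217 301]
137 231
```

View pics/mk.png

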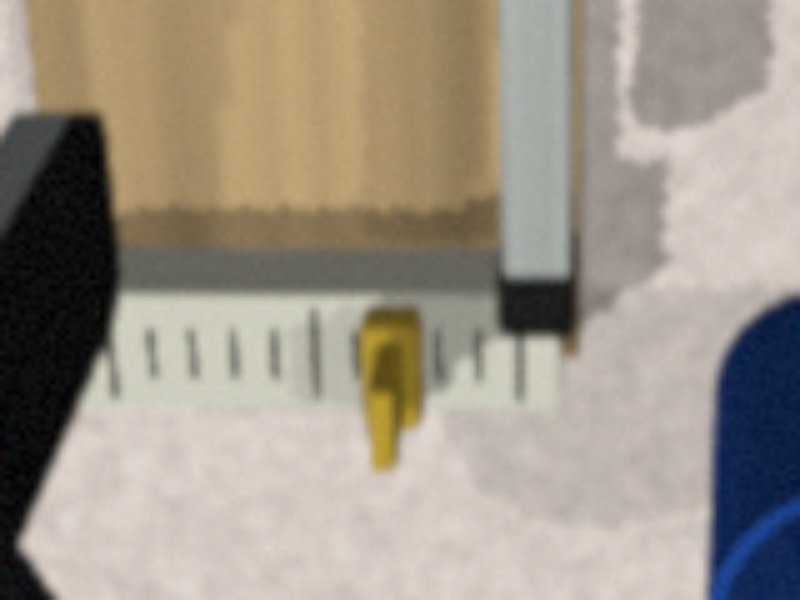

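The crop shows the mark foot centred at about column 215.5, on 10 mm ticks with the end of the rail at column 249.5. That puts the mark at cradle x of about −0.071, with the bar at −0.035. Next I grasp the bar near its end.

```bash
python3 -m inch '[-0.37,0.97,0,-0.1,1, -0.37,0.97,0,0,1, 0,0,-0.8,0,1, 0,0,-0.8,0,1, 0,0,-0.8,0,1, 0,0,-0.87,0,1, 0,0,0,0,1, 0,0,0,0,0, 0,0,0,0,0, 0,0,0,0,0, 0,0,0,0,0]' 25; python3 - <<'E'
from fit import *
ims=[]
for n in("scene","side"):
    p=snapshot(n); ims.append(p["image"][100:300,130:390])
cv2.imwrite("pics/g.png",cv2.resize(np.vstack(ims),None,fx=1.5,fy=1.5)[:,:,::-1])
E
```

```text
time: 5.38
tcp_pos: [0.5369, 0.0306, 0.0286]
orientation: [0.001, 0.607, 0.794, 0.0]
ft_force: [-0.0, -0.5, -0.4]
opening: 0.137
grip_force: 0.0
```

View pics/g.png

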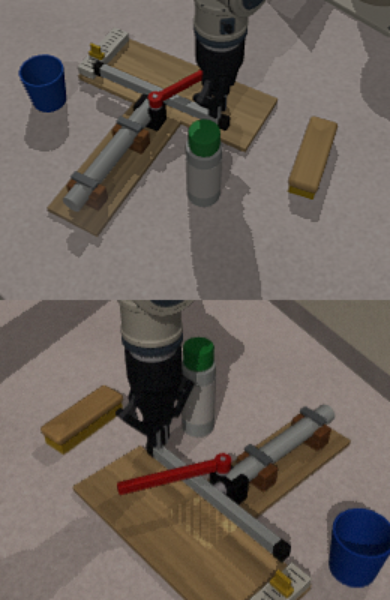

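```bash
python3 -m inch '[0,0,0,0,0, 0,0,0,0,0]'; python3 - <<'E'
from fit import *
print(read_state()["ft_force"],read_state()["grip_force"])
p=snapshot("wrist"); ims=[p["image"]]
s=snapshot("side"); c=s["image"][160:270,190:330]
s2=snapshot("scene"); c2=s2["image"][130:230,220:330]
a=cv2.resize(p["image"],(400,300)); b=cv2.resize(c,(400,300)); d=cv2.resize(c2,(400,300))
cv2.imwrite("pics/g2.png",np.vstack([np.hstack([a,b]),np.hstack([d,d*0])])[:,:,::-1])
E
```

```text
time: 5.72
tcp_pos: [0.5363, 0.0306, 0.0277]
orientation: [-0.0, 0.607, 0.794, -0.0]
ft_force: [-0.0, 0.1, -0.3]
opening: 0.001
grip_force: 0.0
[-0.04356021  0.06147162 -0.25451657] 0.0
```

View pics/g2.png

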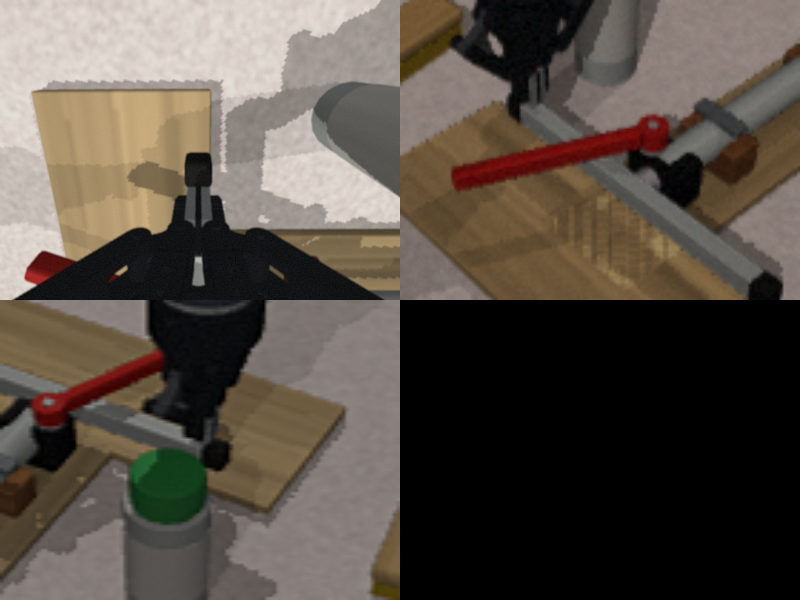

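```bash
python3 - <<'E'
from fit import *
p=snapshot("wrist"); s=read_state(); print(s["opening"],s["grip_force"],s["tcp_pos"])
rv,tv=pose_w(p)
from scipy.spatial.transform import Rotation as Ro
u=cv2.projectPoints(np.array([s["tcp_pos"],s["tcp_pos"]+[0,0,.019]]),rv,tv,np.array(p["mtx"]),None)[0]; print(u.ravel())
for q in("foot_end","leg"): print([(c["score"],c["position"]) for c in pinpoint(p,q)])
cv2.imwrite("pics/w3.png",cv2.resize(p["image"][180:380,180:330],None,fx=4,fy=3)[:,:,::-1])
E
```

```text
-0.001630451536100362 0.0 [0.53631446 0.03064639 0.02766128]
[254.95985499 225.97332614 255.08029125 240.92768198]
[(0.69, [252.5, 202.0])]
[]
```

View pics/w3.png

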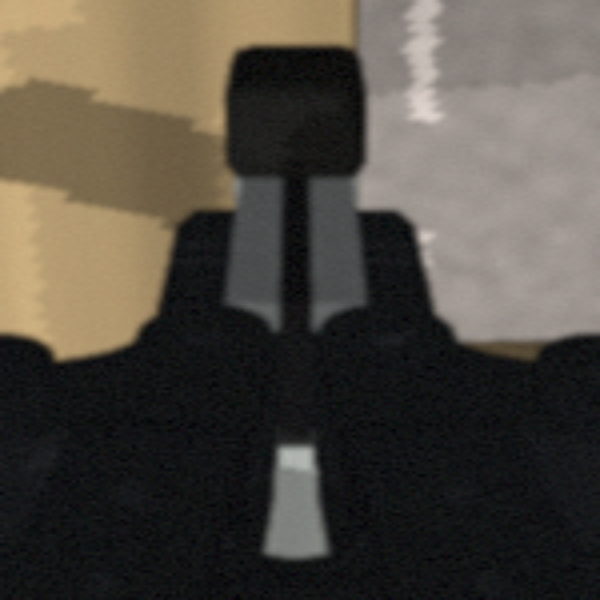

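The gripper reads fully shut with no grip force. I'll open it part way to see where the bar sits between the fingers.

```bash
python3 -m inch '[0,0,0,0,0.6, 0,0,0,0,0.6, 0,0,0,0,0.6, 0,0,0,0,0.6]'; python3 - <<'E'
from fit import *
p=snapshot("wrist"); s=read_state(); print(s["opening"],s["grip_force"],s["tcp_pos"])
rv,tv=pose_w(p); v=np.load("v2.npy")
for k,a in pts(v).items(): print(k,cv2.projectPoints(a.reshape(1,3),rv,tv,np.array(p["mtx"]),None)[0].ravel().round(0))
print(np.array(p["hand_eye"]).round(3),p["mtx"])
a=cv2.resize(p["image"],(400,300)); 
q=snapshot("side"); b=cv2.resize(q["image"][150:240,180:300],(400,300))
cv2.imwrite("pics/w4.png",np.hstack([a,b])[:,:,::-1])
E
```

```text
time: 6.52
tcp_pos: [0.5364, 0.0306, 0.0277]
orientation: [0.0, 0.607, 0.794, 0.0]
ft_force: [0.3, -0.0, -0.2]
opening: 0.595
grip_force: 0.0
0.6001618331994523 0.0 [0.53636702 0.03062995 0.02773114]
leg [255. 400.]
foot_end [256. 200.]
lever_tip [ 40. 337.]
mark [216. 527.]
cradle [299. 346.]
[[ 0.    -0.947 -0.32   0.083]
 [ 1.     0.    -0.001 -0.001]
 [ 0.001 -0.32   0.947 -0.179]
 [ 0.     0.     0.     1.   ]] [[328.97418775   0.         253.50024967]
 [  0.         328.97418775 189.15798457]
 [  0.           0.           1.        ]]
```

View pics/w4.png

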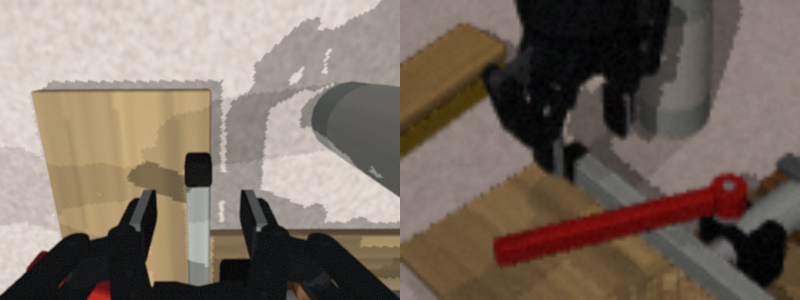

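```bash
python3 - <<'E'
from fit import *
s=read_state(); t=s["tcp_pos"]; ex=np.array([.9655,.26,0])
for n in("side","scene"):
    p=snapshot(n)
    for off in(.026,.032,-.026):
        P=np.array([t+ex*off+[0,0,d] for d in(0,.01,.02,.03,.04,.05)])
        print(n,off,cv2.projectPoints(P,np.array(p["rvec"]),np.array(p["tvec"]),np.array(p["mtx"]),None)[0].reshape(-1,2).round(0).tolist())
p=snapshot("side"); q=snapshot("scene")
a=cv2.resize(p["image"][150:225,200:300],(400,300),interpolation=cv2.INTER_NEAREST)
b=cv2.resize(q["image"][135:210,230:330],(400,300),interpolation=cv2.INTER_NEAREST)
cv2.imwrite("pics/w5.png",np.hstack([a,b])[:,:,::-1])
E
```

```text
side 0.026 [[245.0, 202.0], [244.0, 199.0], [244.0, 196.0], [244.0, 193.0], [244.0, 189.0], [244.0, 186.0]]
side 0.032 [[246.0, 201.0], [246.0, 198.0], [246.0, 194.0], [246.0, 191.0], [246.0, 188.0], [246.0, 185.0]]
side -0.026 [[228.0, 212.0], [227.0, 209.0], [227.0, 206.0], [227.0, 203.0], [227.0, 200.0], [226.0, 197.0]]
scene 0.026 [[271.0, 191.0], [271.0, 188.0], [271.0, 186.0], [271.0, 184.0], [271.0, 181.0], [271.0, 179.0]]
scene 0.032 [[269.0, 192.0], [269.0, 190.0], [270.0, 188.0], [270.0, 185.0], [270.0, 183.0], [270.0, 180.0]]
scene -0.026 [[280.0, 177.0], [280.0, 175.0], [280.0, 173.0], [280.0, 170.0], [281.0, 168.0], [281.0, 165.0]]
```

View pics/w5.png

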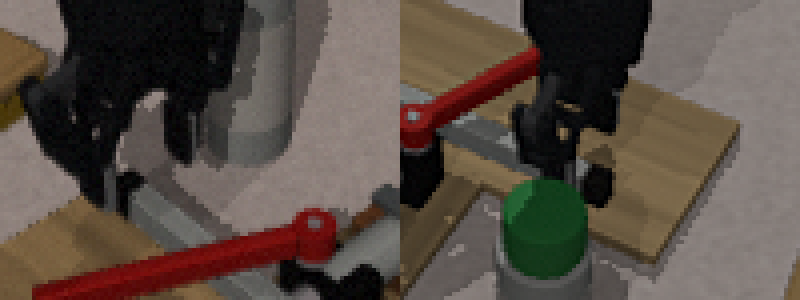

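In both views the real fingertips sit about 30 mm above where the reported TCP puts them: the right tip is at side pixel (246,191), and the TCP projects to row 201. The fingers therefore closed above the bar. I'll go 25 mm lower and close again.

```bash
python3 -m inch '[0,0,-0.25,0,0.6, 0,0,-0.25,0,0.6, 0,0,0,0,0.6]'; python3 -m inch '[0,0,0,0,0, 0,0,0,0,0, 0,0,0,0,0, 0,0,0,0,0]' 25;  python3 -c "
from plant import *
for n in dir(): pass
import plant; print([(k,getattr(plant,k)) for k in dir(plant) if not k.startswith('_') and isinstance(getattr(plant,k),(int,float,list,tuple))])"
```

```text
time: 7.2
tcp_pos: [0.5351, 0.0306, 0.0011]
orientation: [-0.001, 0.607, 0.794, -0.001]
ft_force: [0.0, -0.5, 0.0]
opening: 0.601
grip_force: 0.0
time: 7.7
tcp_pos: [0.5364, 0.0306, 0.003]
orientation: [0.0, 0.607, 0.794, 0.0]
ft_force: [-0.0, -1.1, 1.8]
opening: 0.198
grip_force: 26.4
[('grip_depth', 0.0187)]
```

```bash
python3 -m inch '[-0.17,-0.045,0,0,0, -0.17,-0.045,0,0,0, -0.17,-0.045,0,0,0, -0.17,-0.045,0,0,0, 0,0,0,0,0, 0,0,0,0,0]' 25; python3 - <<'E'
from fit import *
P=[snapshot("side"),snapshot("scene")]; v=np.load("v2.npy")
a=cv2.resize(P[0]["image"][260:320,285:365],(800//2,300),interpolation=cv2.INTER_CUBIC)
b=cv2.resize(P[1]["image"][110:170,160:240],(400,300),interpolation=cv2.INTER_CUBIC)
cv2.imwrite("pics/m6.png",np.hstack([a,b])[:,:,::-1])
for p in P:
    print([(q,[(round(c["score"],2),np.round(c["position"]).tolist()) for c in pinpoint(p,q)[:2]]) for q in("leg","foot_end","mark","lever_tip")])
    c,s=np.cos(v[2]),np.sin(v[2])
    for x in(-.06,-.066,-.071,-.076):
        W=np.array([[v[0]+c*x-s*y,v[1]+s*x+c*y,z] for y,z in((-.14,.046),(-.163,.032),(.14,.046))])
        print(x,cv2.projectPoints(W,np.array(p["rvec"]),np.array(p["tvec"]),np.array(p["mtx"]),None)[0].reshape(-1,2).round(1).tolist())
E
```

```text
time: 8.45
tcp_pos: [0.5029, 0.0213, 0.003]
orientation: [0.001, 0.607, 0.794, 0.0]
ft_force: [5.6, -0.9, -2.2]
opening: 0.202
grip_force: 26.1
[('leg', [(0.69, [257.0, 239.0])]), ('foot_end', [(0.62, [220.0, 202.0])]), ('mark', [(0.74, [361.0, 276.0]), (0.67, [316.0, 290.0])]), ('lever_tip', [(0.61, [208.0, 225.0])])]
-0.06 [[311.2, 277.1], [319.5, 288.8], [221.1, 201.3]]
-0.066 [[309.1, 278.9], [317.4, 290.7], [219.0, 202.5]]
-0.071 [[307.3, 280.4], [315.6, 292.2], [217.3, 203.5]]
-0.076 [[305.5, 281.9], [313.9, 293.8], [215.6, 204.6]]
[('leg', [(0.69, [240.0, 154.0])]), ('foot_end', [(0.67, [287.0, 173.0])]), ('mark', []), ('lever_tip', [(0.64, [281.0, 140.0])])]
-0.06 [[200.0, 138.9], [194.0, 139.5], [288.0, 176.7]]
-0.066 [[201.2, 137.6], [195.2, 138.2], [289.1, 175.1]]
-0.071 [[202.2, 136.5], [196.2, 137.2], [290.0, 173.9]]
-0.076 [[203.2, 135.4], [197.2, 136.1], [290.9, 172.6]]
```

View pics/m6.png

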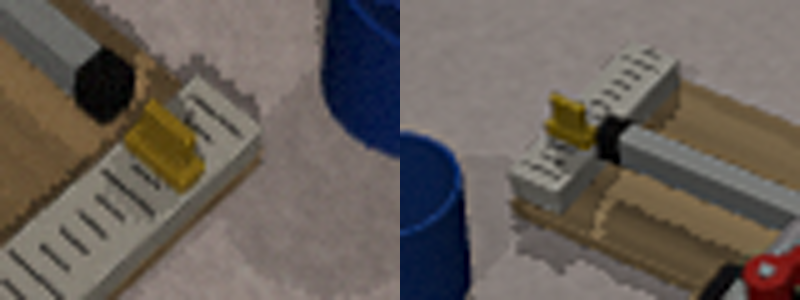

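The bar is gripped and pulled about 35 mm, and the cap now lines up with the yellow foot in both views (side cap at (306,276), mark at about (317,290)). The lever is still open. I'll hold briefly, then slide the fingers inward along the bar.

```bash
python3 -m inch '[0,0,0,0,0, 0,0,0,0,0, 0,0,0,0,0, 0.052,-0.193,0,0,0, 0.052,-0.193,0,0,0, 0,0,0,0,0]' 20; python3 -m inch '[0.052,-0.193,0,0,0, 0.052,-0.193,0,0,0, 0.052,-0.193,0,0,0, 0,0,0,0,0]'
```

```text
time: 9.7
tcp_pos: [0.505, 0.0049, 0.0023]
orientation: [-0.003, 0.608, 0.794, -0.0]
ft_force: [-1.1, 21.4, -0.4]
opening: 0.18
grip_force: 25.4
time: 10.2
tcp_pos: [0.5118, -0.0233, 0.0019]
orientation: [-0.004, 0.608, 0.794, -0.0]
ft_force: [-2.1, 25.2, -1.0]
opening: 0.18
grip_force: 25.7
```

```bash
python3 -m inch '[0.07,-0.193,0,0,0, 0.07,-0.193,0,0,0, 0.055,-0.193,0,0,0, 0,0,0,0,0]'; python3 - <<'E'
from fit import *
v=np.load("v2.npy")
t=read_state()["tcp_pos"]; d=t-np.array([.5029,.0213,.003]); print("dx,dy",d[0]*np.cos(v[2])+d[1]*np.sin(v[2]),-d[0]*np.sin(v[2])+d[1]*np.cos(v[2]))
for n in("side","scene"):
    p=snapshot(n); r=pinpoint(p,"lever_tip")
    for c in r[:2]:
        w=onz(p,c["position"],.075)-[v[0],v[1],0]; x=w[0]*np.cos(v[2])+w[1]*np.sin(v[2]); y=-w[0]*np.sin(v[2])+w[1]*np.cos(v[2]); print(n,c["score"],c["position"],"lever",np.arctan2(y-.015,-x))
E
```

```text
time: 10.7
tcp_pos: [0.5205, -0.0517, 0.0015]
orientation: [-0.005, 0.608, 0.794, -0.001]
ft_force: [-2.3, 26.5, -1.0]
opening: 0.179
grip_force: 26.0
dx,dy -0.0019925063237405394 -0.07502215578130002
side 0.75 [218.0, 243.1] lever 0.07456680978561088
```

```bash
python3 -m inch '[0.04,-0.09,0,0,0, 0.04,-0.09,0,0,0, 0,0,0,0,0, 0,0,0,0,0]'; cat > chk.py <<'E'
from fit import *
v=np.load("v2.npy")
t=read_state()["tcp_pos"]; d=t-np.array([.5029,.0213,.003]); print("dx,dy",d[0]*np.cos(v[2])+d[1]*np.sin(v[2]),-d[0]*np.sin(v[2])+d[1]*np.cos(v[2]))
P=[]
for n in("side","scene"):
    p=snapshot(n);P.append(p)
    for k in("lever_tip","leg","foot_end"):
      for c in pinpoint(p,k)[:1]:
        w=onz(p,c["position"],.075 if k=="lever_tip" else .046)-[v[0],v[1],0]; x=w[0]*np.cos(v[2])+w[1]*np.sin(v[2]); y=-w[0]*np.sin(v[2])+w[1]*np.cos(v[2]); print(n,k,c["score"],round(x,4),round(y,4),"ang",round(np.arctan2(y-.015,-x),3))
a=cv2.resize(P[0]["image"][180:300,190:350],(400,300),interpolation=cv2.INTER_CUBIC)
b=cv2.resize(P[1]["image"][110:170,160:240],(400,300),interpolation=cv2.INTER_CUBIC)
c=cv2.resize(P[0]["image"][260:320,285:365],(400,300),interpolation=cv2.INTER_CUBIC)
e=cv2.resize(P[1]["image"][100:220,180:340],(400,300),interpolation=cv2.INTER_CUBIC)
cv2.imwrite("pics/m8.png",np.vstack([np.hstack([a,e]),np.hstack([c,b])])[:,:,::-1])
E
python3 chk.py
```

```text
time: 11.4
tcp_pos: [0.5233, -0.0592, 0.0014]
orientation: [-0.006, 0.608, 0.794, -0.001]
ft_force: [-4.5, 33.9, 1.5]
opening: 0.179
grip_force: 26.4
dx,dy -0.0012477022539319378 -0.0830127371420014
side lever_tip 0.85 -0.1491 0.0139 ang -0.007
side leg 0.81 -0.076 -0.0079 ang -0.292
side foot_end 0.66 -0.0665 0.1391 ang 1.079
scene leg 0.75 -0.0633 -0.0088 ang -0.36
scene foot_end 0.72 -0.0642 0.1303 ang 1.063
```

View pics/m8.png

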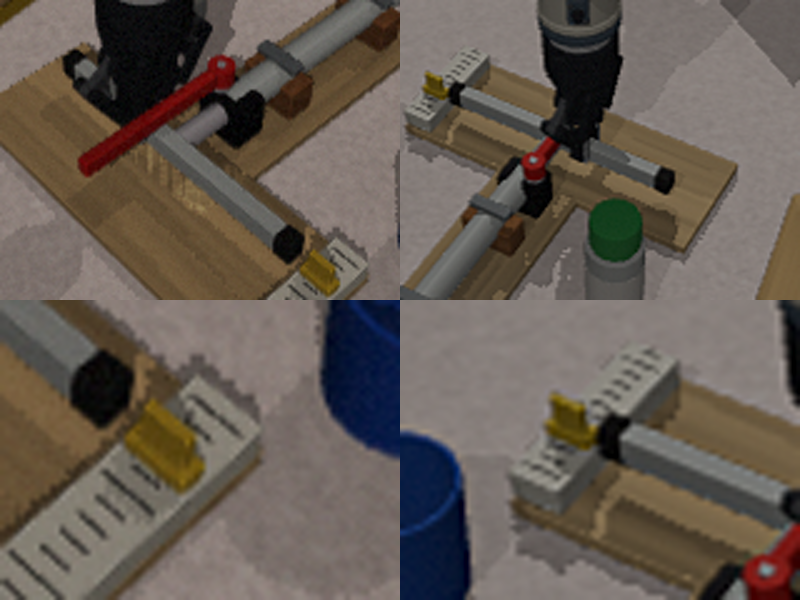

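The lever lies closed along the leg and the bar is close to the mark. I'll check the alignment numerically, using the rail corners as a local reference.

```bash
python3 - <<'E'
from fit import *
v=np.load("v2.npy"); c,s=np.cos(v[2]),np.sin(v[2])
def W(x,y,z): return [v[0]+c*x-s*y,v[1]+s*x+c*y,z]
for n,off,corn,boxc in(("side",(285,260),[((-.03,-.146,.032),(200,78)),((-.03,-.18,.032),(262,131))],(60,50,145,130)),
                  ("scene",(160,110),[((-.03,-.146,.032),(160,190)),((-.03,-.18,.032),(113,166))],None)):
    p=snapshot(n); pr=lambda X: cv2.projectPoints(np.array([W(*X)]),np.array(p["rvec"]),np.array(p["tvec"]),np.array(p["mtx"]),None)[0].ravel()
    sh=[np.array(off)+np.array(q)/5-pr(X) for X,q in corn]; print(n,"shift",np.round(sh,1)); sh=np.mean(sh,0)
    im=p["image"][off[1]:off[1]+60,off[0]:off[0]+80].astype(int)
    m=((im[:,:,0]-im[:,:,2]>60)&(im[:,:,1]-im[:,:,2]>40)).astype(np.uint8)
    k,lab,st,cen=cv2.connectedComponentsWithStats(m); i=1+np.argmax(st[1:,4]); print("yellow",st[i],cen[i]+off)
    yc=cen[i]+off
    # render model mark (foot 14x22x~6 + plate 6x22x28) as convex hulls; fit x
    def mask(mx,h,fh):
        M=np.zeros((384,512),np.uint8)
        for hw,z0,z1 in((.007,.032,.032+fh),(.003,.032,.032+h)):
            q=np.array([pr((mx+a,-.163+b,z))+sh for a in(-hw,hw) for b in(-.011,.011) for z in(z0,z1)])
            cv2.fillConvexPoly(M,cv2.convexHull(np.round(q*16).astype(np.int32)),1,shift=4)
        return M[off[1]:off[1]+60,off[0]:off[0]+80]
    for h,fh in((.028,.004),(.028,.006)):
        R=[]
        for mx in np.arange(-.08,-.06,.001):
            A=mask(mx,h,fh); R.append(((A&(lab==i)).sum()/ (A|(lab==i)).sum(),mx))
        print(h,fh,"best",[(round(a,2),round(b,3)) for a,b in sorted(R)[-4:]])
    # bar cap hull
    g=p["image"][off[1]:off[1]+60,off[0]:off[0]+80].max(2); d=(g<45).astype(np.uint8)
    k,lb,st,cen=cv2.connectedComponentsWithStats(d)
    for j in range(1,k):
        if st[j][4]>40: print("dark",st[j],cen[j]+off)
    R=[]
    for bx in np.arange(-.082,-.058,.001):
        q=np.array([pr((bx+a,y,z))+sh for a in(-.009,.009) for y in(-.122,-.14) for z in(.034,.058)])
        M=np.zeros((384,512),np.uint8); cv2.fillConvexPoly(M,cv2.convexHull(np.round(q*16).astype(np.int32)),1,shift=4); A=M[off[1]:off[1]+60,off[0]:off[0]+80]
        R.append(((A&d).sum()/A.sum(),bx))
    print("bar",[(round(a,2),round(b,3)) for a,b in sorted(R)[-5:]])
E
```

```text
side shift [[2.  1.2]
 [0.9 0.8]]
yellow [ 25  20  16  18 157] [317.7388535  288.77707006]
0.028 0.004 best [(np.float64(0.73), np.float64(-0.071)), (np.float64(0.74), np.float64(-0.069)), (np.float64(0.74), np.float64(-0.068)), (np.float64(0.75), np.float64(-0.07))]
0.028 0.006 best [(np.float64(0.74), np.float64(-0.071)), (np.float64(0.74), np.float64(-0.068)), (np.float64(0.75), np.float64(-0.07)), (np.float64(0.75), np.float64(-0.069))]
dark [65  0  5 20 48] [351.14583333 267.70833333]
dark [ 14  10  13  16 136] [304.94117647 277.21323529]
bar [(np.float64(0.69), np.float64(-0.073)), (np.float64(0.7), np.float64(-0.071)), (np.float64(0.7), np.float64(-0.069)), (np.float64(0.71), np.float64(-0.072)), (np.float64(0.71), np.float64(-0.07))]
scene shift [[-0.8 -0.3]
 [-0.4 -0.8]]
yellow [29 19 10 11 62] [193.67741935 134.17741935]
0.028 0.004 best [(np.float64(0.6), np.float64(-0.066)), (np.float64(0.62), np.float64(-0.069)), (np.float64(0.62), np.float64(-0.065)), (np.float64(0.63), np.float64(-0.068))]
0.028 0.006 best [(np.float64(0.61), np.float64(-0.066)), (np.float64(0.62), np.float64(-0.065)), (np.float64(0.62), np.float64(-0.069)), (np.float64(0.63), np.float64(-0.068))]
dark [76  0  4 21 47] [238.12765957 118.4893617 ]
dark [39 23  7 10 41] [201.75609756 137.24390244]
bar [(np.float64(0.4), np.float64(-0.07)), (np.float64(0.41), np.float64(-0.066)), (np.float64(0.41), np.float64(-0.068)), (np.float64(0.41), np.float64(-0.067)), (np.float64(0.41), np.float64(-0.063))]
```

The independent estimates put the bar within about 2 mm of the mark, the lever is closed and the grip is firm, so I'm handing in.

```bash
python3 -c "
from plant import *
s=read_state(); print(s['time'],s['grip_force'],s['ft_force']); print(hand_in())"
```

```text
11.9 26.389250457286835 [-5.36402673 34.87246954  2.32603595]
the job is handed in; nothing more can be done
None
```

I handed the job in at 11.9 s with the fingers still gripping the leg at about 26 N. By my measurements the bar is within about 2 mm of the mark and the lever is fully closed; the judge's verdict was not shown.

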